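Hold the belt guard open on the sanding spindle

TASK

I want to fit a new belt on the sanding spindle. Draw the red-handled lock pin out of the belt guard, lay it in the notched keeper at the side of the guard front and let go of it; then lift the lid and hold it open at 60 degrees for me without letting it drop. Finish while still holding the lid there, and leave the bowl, the wax jar and the spanner where they are.

Things in the scene. Friction and masses are not known exactly. Their poses are not given: they have to be found in the camera images.
- drive: belt-driven sanding spindle, fixed to the bench; place and yaw vary. Nearest the robot its cream sheet-steel belt guard, 130 mm deep (x), 296 wide (y), lid top 135 high; grey motor and spindle behind. Origin: on the bench below the middle of the guard's front face; x into the guard, away from the robot, y left, z up. Front face at x = 0; lid skirt and lock tab reach to x = -6 mm.
- pin: loose steel lock pin, about 80 g, lying level, handle towards the robot. Origin: on its axis at the shoulder; x along the shank to the tip. Shank 12 mm diameter, x = 0 to 60 mm; collar 24 mm diameter, x = -4 to 0; red round handle 16 mm diameter, x = -56 to -4. It starts in the bore, its shoulder 0 to 5 mm clear of the lock tab, and locks the lid shut.
- pin_handle (a point): middle of the red handle, on the pin's axis, 32 mm behind the shoulder: the place to grip it from above, with the fingers closing along the drive's y; nothing stands within 25 mm of it. Axes as the pin.
- pin_shank (a point): middle of the pin's shank, on its axis, 30 mm beyond the shoulder towards the tip. Axes as the pin.
- bore (a point): mouth of the 14 mm bore, in the steel lock tab hanging from the lid, 85 mm above the bench; it goes on through the guard's front wall along the drive's x, 32 mm long in all. The pin slides in it with 2 mm of play and light friction and comes out towards the robot (drive -x). Axes as the drive.
- notch (a point): keeper: steel bracket on the guard front, 80 mm right (-y) of the bore, two ears 24 and 60 mm before the guard face, 6 mm thick, each with a 17 mm notch open at the top (flared; floor 65, tops 90 mm above the bench). Lay the pin in from above, axis along drive x, tip to the guard. Point: where mid-shank belongs, 40 mm before the face, 71 above the bench. Axes as the drive.
- lid (a joint): belt guard's lid, its hinge angle in rad: 0 shut, grows as it opens, 1.047 is 60 degrees, end stop at 1.75. Sheet steel, 0.5 to 0.75 kg, nearly frictionless hinge, no stay: let go, it falls shut. Locked (under 0.03 rad of play) while the pin is in its bore.
- lid_knob (a point): centre of the black ball knob, 28 mm diameter, on a stem on the lid's front edge, 39 mm before its skirt, 105 mm left of the bore, 118 mm above the bench when shut. Moves with the lid on an arc of 175 mm radius about the hinge. Grip it from above, fingers closing along the drive's y: the ball turns between the pads, so the tool need not tilt as the lid rises.
- lid_hinge (a point): middle of the hinge axis, which runs along the drive's y at the back of the guard, 130 mm behind the front face and 112 mm above the bench. Axes as the drive.
- bowl: turned maple bowl, 100 mm across, 45 mm high, standing near the drive; origin under its middle. Leave it alone.
- wax: amber jar of wax with a brass cap, 68 mm diameter, 62 mm high, standing near the drive; origin under its middle. Leave it alone.
- spanner: steel spanner, 160 mm long, lying flat near the drive; origin under its middle. Leave it alone.

How it is judged:
By the outcome, as a careful person would: the job done as asked, in the order asked, and still so for the second after the job is handed in, while the arm keeps its last pose, push and grip.
It also fails if it takes over 58 s, if anything falls off the work surface, if the arm or the gripper's body presses on something with over 40 N, if the wrist force passes 120 N, or if a joint passes its speed limit or range.

ROBOT

A 6-joint arm with a two-finger parallel gripper is mounted at the origin on the work surface. World frame = base frame: x ahead of the robot, y to its left, z up, the work surface at z = 0. Lengths are in m, angles in rad, forces in N, time in s.
With the tool pointing down it reaches from about 0.325 to 0.75 m from the base axis. Payload 7.6 kg.
Tool frame: the origin (TCP) lies at the very end of the fingers, on their centre line; the grasp point (between the pads) lies 19 mm behind it; z points along the fingers, y is the line along which they close (so a half turn about z gives the same grasp; the last joint's range is limited). The gripper opens to 85 mm and grips with 20 to 120 N. Pads are 22 mm wide; open, the fingers measure 114 mm over their backs; the gripper's body (76 mm by 85 mm) begins 54 mm behind the grasp point. The pads swing forward as they close: fully open they stand 13 mm farther back than shut.
Start: joints at [-1.348, 0.052, 1.401, -0, 1.689, -0.07], TCP at [0.152, -0.503, 0.2] pointing down, gripper open.
Joint ranges: [-2.9, 2.9], [-0.91, 2.17], [0.12, 2.37], [-1.06, 4.2], [0.26, 2.73], [-2.93, 2.93]. Speed limits (rad/s): [2.57, 2.57, 3.01, 3.14, 3.14, 3.14].

INTERFACE

Orientations are given as a rotation vector (axis times angle).
In Python, from rig import arm gives the robot as it stands.
- The arm moves only by the shell command python3 drive.py 'ROWS'. ROWS is one flat JSON list of numbers that holds 1 to 8 rows one after another, with no inner brackets; each row has 5 numbers: the finger opening in m, then dx, dy, dz in m, then a turn about the tool's z in rad; each row shifts and turns the commanded pose from where the row before left it, along the tool's axes as they then stand; what a row does not reach is not made up. A row lasts 1/8 s, in which the tool goes at most 0.0625 m and 0.188 rad, less where a joint would pass 70% of its speed; a pose out of reach is approached as far as the arm can. The fingers move at their own pace and stop on an object; the grip force is fixed at half the most. Time passes only in rows, so rows that do not move let the fingers close. It prints the time, the measured TCP pose, the force, the opening and the grip force at its end. Input that does not fit is refused with a message, and nothing moves.
- arm.observe(): the state, without advancing time (a new reading comes with each control period).
- arm.grab_frame(name): name is "scene" or "side" or "wrist"; returns the picture (400x640x3 uint8, red, green, blue); there is no depth.
- arm.get_calibration(name): a dict with "K" (3x3 intrinsics, pixels), "dist" ([k1, k2, p1, p2, k3] as OpenCV has them; the pictures are not rectified), "pose" (4x4, takes a point from camera to world coordinates); the wrist camera has in their place "T_tool_cam" (4x4, takes a point from camera to tool coordinates, whose origin is the TCP and whose axes are the flange's). Camera axes: x right, y down, z forward; pixel columns grow to the right and rows downward; lengths in m; the calibration is good to about 2 mm. A picture is of the moment at which its call begins: read the wrist's pose just before it. get_calibration takes no time and is no camera call.
- arm.close_job(): hands the job in; it is judged then, once.
The state is a dict: "time_s": time; "joint_pos": joint angles; "joint_vel": joint speeds; "effort": joint torques, N m; "tcp_pos": TCP position; "ee_rot": TCP orientation; "ft_force": force on the tool from outside, world axes, zero at the start; "wrist_torque": the same for the moment, N m; "width": finger opening in m; "grasp_force": force on a finger pad.
Only numpy, scipy, OpenCV 4.12 (cv2) and the standard library are available. Lean on these libraries where they do the work, as an engineer would, in place of code of your own. Each camera call takes 0.05 s, during which the arm holds its last target. There are 200 camera calls.

## Working session

There is one attempt and no reset: what is moved stays moved. The work goes in short steps, Python scripts to look and compute and a shell command to move; the robot and the scene stay as the last step left them, time stands still between calls to the robot, and variables do not carry over. Pictures are saved under pics/ and viewed, at most 10 in all, crops included, and the job is handed in when it is done.

```bash
ls; mkdir -p pics; python3 - <<'E'
from rig import arm
import cv2
for n in("scene","side"):
    f=arm.grab_frame(n); cv2.imwrite(f"pics/{n}0.png",f[...,::-1])
    c=arm.get_calibration(n); print(n,c)
print(arm.get_calibration("wrist")); print(arm.observe())
E
```

```text
drive.py
pics
rig.py
scene {'K': array([[482.51189626,   0.        , 312.75401806],
       [  0.        , 482.51189626, 196.1258544 ],
       [  0.        ,   0.        ,   1.        ]]), 'dist': array([-0.01501698,  0.        ,  0.        ,  0.        ,  0.        ]), 'pose': array([[ 0.4280885 ,  0.7702973 , -0.47263337,  1.15397902],
       [ 0.90369471, -0.36991098,  0.2156426 , -0.1768283 ],
       [-0.00872336, -0.5194304 , -0.85446823,  1.04857026],
       [ 0.        ,  0.        ,  0.        ,  1.        ]])}
side {'K': array([[417.52381591,   0.        , 320.73087013],
       [  0.        , 417.52381591, 196.22854803],
       [  0.        ,   0.        ,   1.        ]]), 'dist': array([-0.05551853,  0.        ,  0.        ,  0.        ,  0.        ]), 'pose': array([[ 0.98620203, -0.11590968,  0.11819689,  0.49960124],
       [-0.16489882, -0.7508865 ,  0.63951375, -0.56550983],
       [ 0.01462662, -0.65018029, -0.75963916,  0.81124565],
       [ 0.        ,  0.        ,  0.        ,  1.        ]])}
{'K': array([[286.30847027,   0.        , 325.0456332 ],
       [  0.     
[... 505 characters left out ...]
 1.00000000e+00]])}
{'time_s': 0.1, 'joint_pos': array([-1.34828049e+00,  5.27630503e-02,  1.40162566e+00, -7.77583489e-06,
        1.68860621e+00, -7.03271107e-02]), 'joint_vel': array([-0.00102572, -0.001831  , -0.00150075,  0.00026074, -0.0009854 ,
        0.00020708]), 'effort': array([ 8.33411541e-04, -3.82579958e+01, -3.60985172e+01, -7.00704800e-05,
        4.82429474e-03, -6.02089173e-06]), 'tcp_pos': array([ 0.15149074, -0.50233876,  0.19896105]), 'ee_rot': array([-3.10659363e+00, -4.58149401e-01,  1.79464349e-04]), 'ft_force': array([0.12343001, 0.16426022, 0.63612448]), 'wrist_torque': array([-0.01623625,  0.00214407,  0.01382028]), 'grasp_force': 0.0, 'width': 0.0857922042397318}
```

View pics/scene0.png

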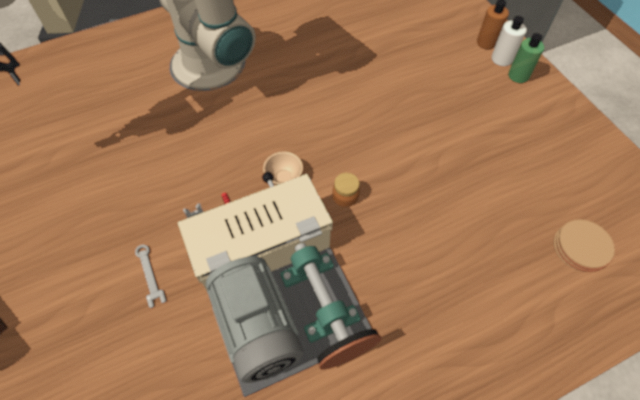

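View pics/side0.png

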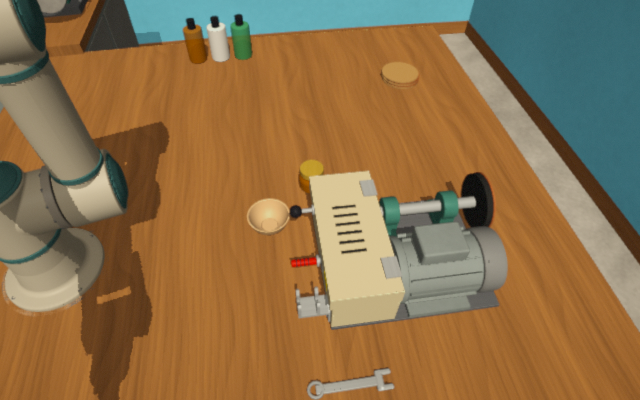

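The scene view shows the knob at (268,178), the red handle near (227,200) and the guard's front lid edge from (180,228) to (309,180). In the side view the knob is at (296,212), the handle runs (292..317,262), and the keeper is near (312,300). I'll triangulate these roughly first.

```bash
cat > h.py <<'E'
import numpy as np,cv2
from rig import arm
from scipy.spatial.transform import Rotation as R
def cam(n,st=None):
    c=arm.get_calibration(n)
    if n!="wrist": return c["K"],c["dist"],c["pose"]
    T=np.eye(4);T[:3,:3]=R.from_rotvec(st["ee_rot"]).as_matrix();T[:3,3]=st["tcp_pos"]
    return c["K"],c["dist"],T@c["T_tool_cam"]
def ray(c,p):
    u=cv2.undistortPoints(np.array([[p]],float),c[0],c[1])[0,0]
    return c[2][:3,3],c[2][:3,:3]@np.r_[u,1]/np.linalg.norm(np.r_[u,1])
def tri(*obs):
    A=np.zeros((3,3));b=np.zeros(3);rs=[ray(*o) for o in obs]
    for o,d in rs: P=np.eye(3)-np.outer(d,d);A+=P;b+=P@o
    x=np.linalg.solve(A,b)
    return x,max(np.linalg.norm((np.eye(3)-np.outer(d,d))@(x-o)) for o,d in rs)
def proj(c,X):
    T=np.linalg.inv(c[2]);r,_=cv2.Rodrigues(T[:3,:3])
    return cv2.projectPoints(np.atleast_2d(X).astype(float),r,T[:3,3],c[0],c[1])[0][:,0]
def tool(st,X,yaw_dir=None):
    return R.from_rotvec(st["ee_rot"]).as_matrix().T@(np.asarray(X)-st["tcp_pos"])
def redmask(f):
    f=f.astype(int);return ((f[...,0]>110)&(f[...,1]<50)&(f[...,2]<50)).astype(np.uint8)
E
python3 - <<'E'
from h import *
s,d=cam("scene"),cam("side")
for n,a,b in(("knob",(268,178),(296,212)),("FL",(309,180),(310,178)),("FR",(180,228),(331,303)),("BR",(0,0),(0,0))):
    if n!="BR":print(n,tri((s,a),(d,b)))
for n in("scene","side"):
    f=cv2.imread(f"pics/{n}0.png")[...,::-1]; m=redmask(f);ys,xs=np.nonzero(m);print(n,len(xs),xs.mean(),ys.mean(),xs.min(),xs.max(),ys.min(),ys.max())
E
```

```text
knob (array([ 0.54846131, -0.01409562,  0.11473528]), np.float64(0.000520592492367479))
FL (array([0.59389224, 0.07110482, 0.11890048]), np.float64(0.0032399787842799935))
FR (array([ 0.58532808, -0.23582249,  0.11723335]), np.float64(0.002262228658828957))
scene 6 227.0 197.5 226 228 195 200
side 172 303.2848837209302 261.5406976744186 291 315 257 266
```

```bash
python3 drive.py '[0.085, 0.053, -0.029, -0.004, 0, 0.085, 0.053, -0.029, -0.004, 0, 0.085, 0.053, -0.029, -0.004, 0, 0.085, 0.053, -0.029, -0.004, 0, 0.085, 0.053, -0.029, -0.004, 0, 0.085, 0.053, -0.029, -0.004, 0, 0.085, 0.053, -0.029, -0.004, 0, 0.085, 0.053, -0.029, -0.004, 0]' | tail -3; python3 drive.py '[0.085, 0.035, -0.02, -0.005, 0, 0.085, 0, 0, 0, 0.16, 0.085, 0, 0, 0, 0.16, 0.085, 0, 0, 0, 0]' | tail -3
python3 - <<'E'
from h import *
st=arm.observe();f=arm.grab_frame("wrist");cv2.imwrite("pics/w1.png",f[...,::-1]);np.save("w1.npy",np.r_[st["tcp_pos"],st["ee_rot"]])
print(st["tcp_pos"],st["ee_rot"],st["width"])
c=cam("wrist",st);print(proj(c,[[.5485,-.014,.115],[.55,-.119,.085]]))
E
```

```text
ft_force: [0.6, -0.7, 0.3]
width: 0.0851
grasp_force: 0.0
ft_force: [1.3, 0.2, -0.8]
width: 0.0847
grasp_force: 0.0
[ 0.51818501 -0.12877448  0.23621778] [-3.14117608e+00  4.02466758e-02  1.37380118e-03] 0.08471919512148116
[[214.46370507 160.25513351]
 [315.68415466 152.54880914]]
```

View pics/w1.png

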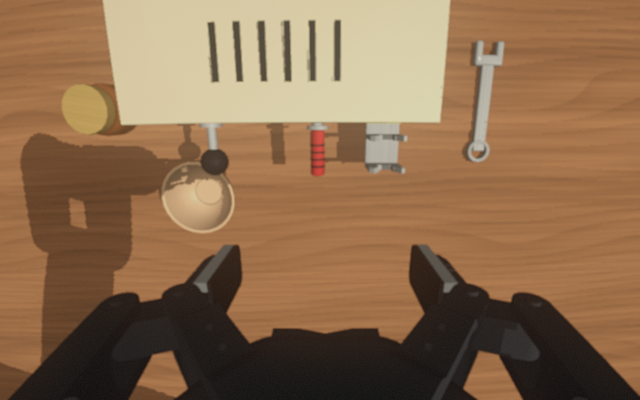

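Wrist view: knob at (214,161), handle (318,130)–(318,176), keeper ears at x 366–405 on rows 137 and 168, and the front lid edge (121,124)–(440,122). The bowl is under the knob and the spanner is on the right. I'll triangulate the details.

```bash
python3 - <<'E'
from h import *
v=np.load("w1.npy");w=cam("wrist",dict(tcp_pos=v[:3],ee_rot=v[3:]));s,d=cam("scene"),cam("side")
print("knob",tri((w,(214.5,161)),(d,(296,212)),(s,(268,178))),tri((w,(214.5,161)),(d,(296,212))))
m=redmask(cv2.imread("pics/w1.png")[...,::-1]);ys,xs=np.nonzero(m);print(xs.mean(),ys.mean(),xs.min(),xs.max(),ys.min(),ys.max())
print("handle",tri((w,(xs.mean(),ys.mean())),(d,(303.3,261.5))))
pl=lambda p,z:(lambda r:r[0]+r[1]*(z-r[0][2])/r[1][2])(ray(w,p))
a,b=pl((121,124.5),.135),pl((440,122.5),.135);print(a,b,"yaw",np.arctan2(-(a-b)[0],(a-b)[1]),np.linalg.norm(a-b))
f=cv2.imread("pics/w1.png")[105:185,195:425];cv2.imwrite("pics/c1.png",cv2.resize(f,None,fx=3.4,fy=3.4,interpolation=2))
f=cv2.imread("pics/side0.png")[240:330,270:350];cv2.imwrite("pics/c2.png",cv2.resize(f,None,fx=6,fy=6,interpolation=2))
E
```

```text
knob (array([ 0.54814974, -0.01395372,  0.1145953 ]), np.float64(0.000766333997371706)) (array([ 0.5482273 , -0.01414361,  0.11463569]), np.float64(0.0006259803878376902))<stdin>:4: RuntimeWarning: Mean of empty slice.
  ret = ret.dtype.type(ret / rcount)
Traceback (most recent call last):
ValueError: zero-size array to reduction operation minimum which has no identity
```

```bash
sed -i 's/f\[...,0\]>110)&(f\[...,1\]<50)&(f\[...,2\]<50)/f[...,0]>90)\&(f[...,1]<.35*f[...,0])\&(f[...,2]<.35*f[...,0])/' h.py; python3 - <<'E'
from h import *
v=np.load("w1.npy");w=cam("wrist",dict(tcp_pos=v[:3],ee_rot=v[3:]));s,d=cam("scene"),cam("side")
def red(p):
    m=redmask(cv2.imread(p)[...,::-1]);n,l,st,ce=cv2.connectedComponentsWithStats(m);i=1+st[1:,4].argmax();print(p,st[i],ce[i]);return ce[i]
a=red("pics/w1.png");b=red("pics/side0.png")
print("handle",tri((w,a),(d,b)),tri((w,(318,153)),(d,(303.3,261.5))))
pl=lambda p,z:(lambda r:r[0]+r[1]*(z-r[0][2])/r[1][2])(ray(w,p))
a,b=pl((121,124.5),.135),pl((440,122.5),.135);print(a,b,"yaw",np.arctan2(-(a-b)[0],(a-b)[1]),np.linalg.norm(a-b))
f=cv2.imread("pics/w1.png")[105:185,195:425];cv2.imwrite("pics/c1.png",cv2.resize(f,None,fx=3.4,fy=3.4,interpolation=2))
f=cv2.imread("pics/side0.png")[240:330,270:350];cv2.imwrite("pics/c2.png",cv2.resize(f,None,fx=6,fy=6,interpolation=2))
E
```

```text
pics/w1.png [320 170   3   4   7] [321.14285714 171.42857143]
pics/side0.png [291 257  25  10 184] [303.20108696 261.72826087]
handle (array([ 0.53983365, -0.12823954,  0.10456258]), np.float64(0.00862092712007996)) (array([ 0.54934338, -0.12155931,  0.08736531]), np.float64(0.0003742253084847023))
[0.58861649 0.065678   0.135     ] [ 0.58151439 -0.23886307  0.135     ] yaw -0.02331644506408131 0.30462387606891905
```

View pics/c1.png

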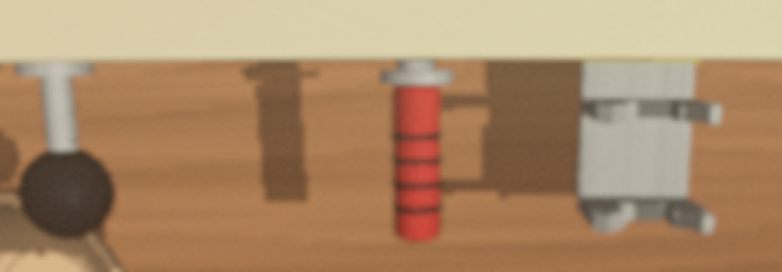

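View pics/c2.png

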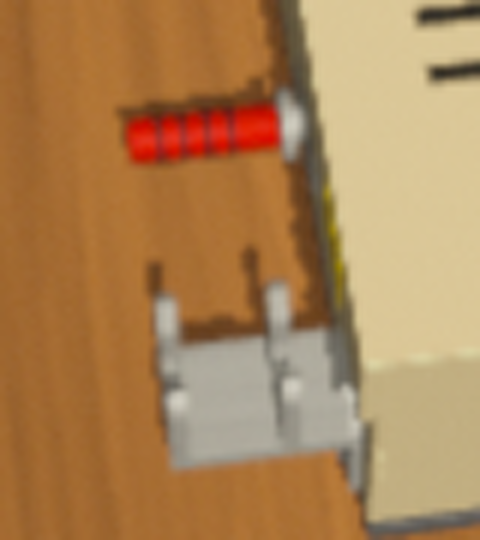

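The crops show the handle's axis at wrist (317.6,153) and side (304,262). Keeper ear tops: outer midpoint at wrist (389.4,169) and side (298.6,298), inner at wrist (391.2,138) and side (317.3,296). I'll check the layout against these.

```bash
python3 - <<'E'
from h import *
v=np.load("w1.npy");w=cam("wrist",dict(tcp_pos=v[:3],ee_rot=v[3:]));s,d=cam("scene"),cam("side")
h,_=tri((w,(317.6,153)),(d,(304,262)));k=np.array([.5482,-.0140,.1146])
o,e=tri((w,(389.4,169.1)),(d,(298.6,297.9)));i,e2=tri((w,(391.2,137.9)),(d,(317.3,296)))
print(h,o,e,i,e2)
y=-0.0233;X=np.array([np.cos(y),np.sin(y),0]);Y=np.array([-np.sin(y),np.cos(y),0])
for n,p in(("k",k),("o",o),("i",i)):print(n,(p-h)@X,(p-h)@Y)
st=arm.observe();Rt=R.from_rotvec(st["ee_rot"]).as_matrix();print("toolyaw",np.arctan2(Rt[1,0],Rt[0,0]),"tilt",Rt[:,2]);print(tool(st,h),st["tcp_pos"])
E
```

```text
[ 0.54992142 -0.1213107   0.08523026] [ 0.52951301 -0.20181754  0.09148159] 0.0006501408151426165 [ 0.56458271 -0.20293156  0.0907836 ] 0.00024509094176379087
k -0.004221069448780086 0.10724147132744577
o -0.018527232124180264 -0.08096046008744977
i 0.016558896020945367 -0.08125712115186493
toolyaw -0.023956397060673873 tilt [-7.07408094e-04  1.45249197e-04 -9.99999739e-01]
[ 0.03168519 -0.00831258  0.15104002] [ 0.51815306 -0.12888385  0.23629169]
```

```bash
python3 drive.py '[0.05, 0.028, -0.0083, 0, 0, 0.05, 0, 0, 0.05, 0, 0.05, 0, 0, 0.05, 0, 0.05, 0, 0, 0.04, 0, 0.05, 0, 0, 0.03, 0, 0.05, 0, 0, 0, 0, 0.05, 0, 0, 0, 0]' | tail -6
python3 - <<'E'
from h import *
st=arm.observe();print(tool(st,[.5499,-.1213,.0852]),st["width"],st["ft_force"])
f=arm.grab_frame("wrist");g=arm.grab_frame("side")[230:330,240:400]
cv2.imwrite("pics/g1.png",np.vstack([f[:,:,::-1],cv2.resize(g[...,::-1],(320,200))[:, :].repeat(1,0) if 0 else cv2.copyMakeBorder(cv2.resize(g[...,::-1],(320,200)),0,0,0,320,0)]))
E
```

```text
time_s: 2.52
tcp_pos: [0.5473, -0.1217, 0.0683]
ee_rot: [3.141, -0.041, 0.003]
ft_force: [0.2, 0.4, 0.0]
width: 0.0502
grasp_force: 0.0
[ 0.0026485  -0.00047153 -0.01685386] 0.05021366709945714 [0.18848227 0.37006237 0.00928279]
```

View pics/g1.png

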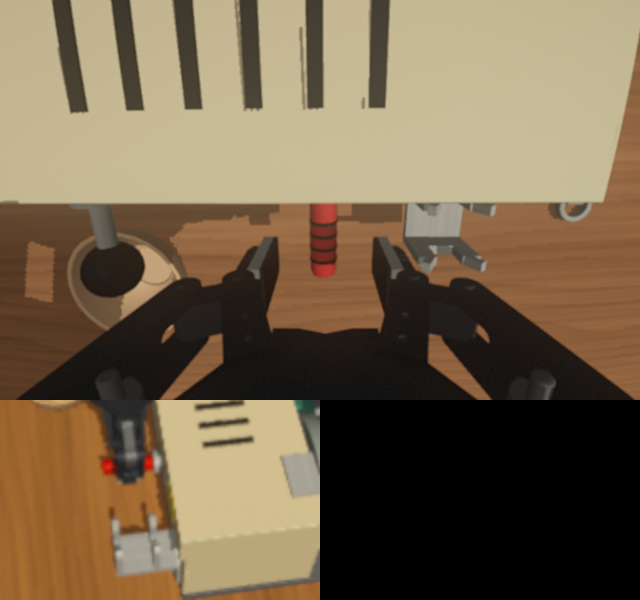

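The handle at (323,245) is centred between the pads, which are at (265,265) and (385,265). The side crop shows the pads straddling the handle. I'll close.

```bash
python3 drive.py '[0.05, -0.001, 0, 0.002, 0, 0.0, 0, 0, 0, 0, 0, 0, 0, 0, 0, 0, 0, 0, 0, 0, 0, 0, 0, 0, 0, 0, 0, 0, 0, 0]' | tail -6;  python3 drive.py '[0, -0.012, 0, 0, 0, 0, -0.012, 0, 0, 0, 0, 0, 0, 0, 0]' | tail -6
```

```text
time_s: 3.38
tcp_pos: [0.5455, -0.1214, 0.0647]
ee_rot: [3.141, -0.043, -0.0]
ft_force: [0.8, 0.1, -0.4]
width: -0.0002
grasp_force: 0.0
time_s: 3.75
tcp_pos: [0.5206, -0.1207, 0.0648]
ee_rot: [3.141, -0.043, -0.0]
ft_force: [-0.7, -0.4, -0.5]
width: -0.0001
grasp_force: 0.0
```

The fingers shut on nothing, so I'll look before anything else.

```bash
python3 - <<'E'
from h import *
st=arm.observe();print(st["tcp_pos"],st["width"],st["time_s"])
f=arm.grab_frame("wrist");g=arm.grab_frame("side")[220:320,250:410]
cv2.imwrite("pics/g2.png",np.vstack([f[:,:,::-1],cv2.resize(g[...,::-1],(640,200*2)),])[:600])
cv2.imwrite("pics/g2.png",np.vstack([f[180:,:,::-1],cv2.resize(g[...,::-1],(640,400))])[:600])
E
```

```text
[ 0.52061361 -0.12072527  0.06479952] -9.260376500304822e-05 3.75
```

View pics/g2.png

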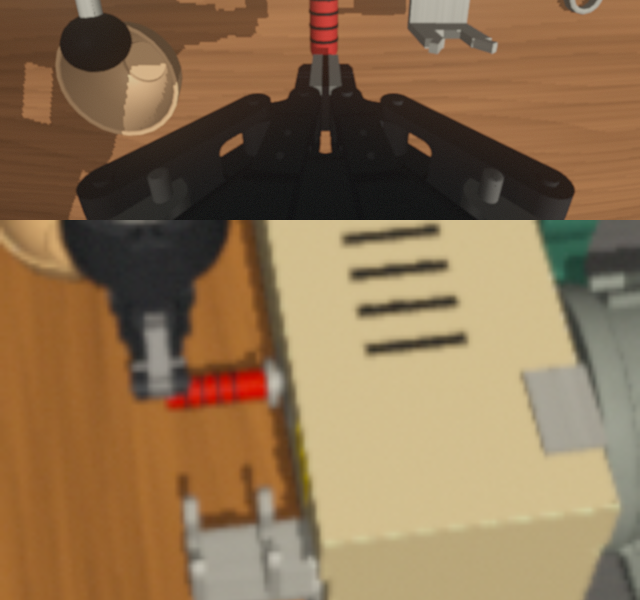

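The pin is still in its bore, untouched. The fingertips show at wrist (322,240) and side (290,263). I'll find where they really are relative to the stated TCP.

```bash
python3 - <<'E'
from h import *
st=arm.observe();w,d,s=cam("wrist",st),cam("side"),cam("scene");Rt=R.from_rotvec(st["ee_rot"]).as_matrix()
P=lambda x,y,z:st["tcp_pos"]+Rt@np.array([x,y,z])
for x in(-.011,0,.011):
  for z in(0,-.02,-.04):print(x,z,proj(w,P(x,0,z)).round(0),proj(d,P(x,0,z)).round(0))
for b in((290,263),(284,263),(297,264)):
  o,r=ray(d,b);t=(st["tcp_pos"][1]-.006-o[1])/r[1];print(b,o+t*r)
f=arm.grab_frame("wrist")[215:305,260:390];g=arm.grab_frame("side")[235:285,270:340]
cv2.imwrite("pics/g3.png",np.vstack([cv2.resize(f,(650,450))[...,::-1][:300],cv2.resize(g,(650,464))[...,::-1][:300]]))
E
```

```text
-0.011 0 [[325. 244.]] [[285. 269.]]
-0.011 -0.02 [[325. 258.]] [[284. 264.]]
-0.011 -0.04 [[325. 275.]] [[284. 259.]]
0 0 [[325. 228.]] [[290. 269.]]
0 -0.02 [[325. 241.]] [[290. 264.]]
0 -0.04 [[325. 257.]] [[289. 258.]]
0.011 0 [[325. 212.]] [[295. 268.]]
0.011 -0.02 [[325. 223.]] [[295. 263.]]
0.011 -0.04 [[325. 237.]] [[295. 258.]]
(290, 263) [ 0.52182442 -0.12676952  0.09715097]
(284, 263) [ 0.51004507 -0.12676952  0.10012409]
(297, 264) [ 0.53558389 -0.12676952  0.08987973]
```

View pics/g3.png

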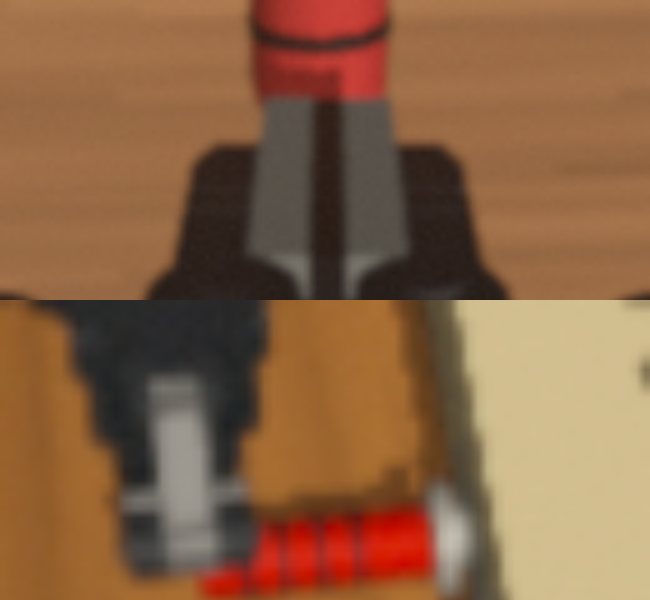

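Both views agree that the real fingertips are about 0.098 m up, roughly 32 mm behind the reported TCP. They closed just above the handle. I'll open, move back over the handle and descend about 30 mm further.

```bash
python3 drive.py '[0.05, 0, 0, -0.005, 0, 0.05, 0, 0, 0, 0, 0.05, 0.025, 0, 0, 0, 0.05, 0, 0, 0, 0, 0.05, 0, 0, 0.012, 0, 0.05, 0, 0, 0.012, 0, 0.05, 0, 0, 0.01, 0, 0.05, 0, 0, 0, 0]' | tail -6
python3 drive.py '[0.0, 0, 0, 0, 0, 0, 0, 0, 0, 0, 0, 0, 0, 0, 0, 0, 0, 0, 0, 0, 0, 0, 0, 0, 0]' | tail -6
```

```text
time_s: 4.95
tcp_pos: [0.5455, -0.1212, 0.0343]
ee_rot: [-3.141, 0.043, 0.004]
ft_force: [-0.0, 0.5, -0.3]
width: 0.0502
grasp_force: 0.0
time_s: 5.58
tcp_pos: [0.5468, -0.1213, 0.0361]
ee_rot: [3.141, -0.042, 0.001]
ft_force: [0.5, 1.4, 3.2]
width: 0.0142
grasp_force: 58.4
```

```bash
python3 - <<'E'
from h import *
f=arm.grab_frame("wrist")[170:270,245:405];g=arm.grab_frame("side")[235:285,270:350];s=arm.grab_frame("scene")[165:225,190:286]
cv2.imwrite("pics/g4.png",np.vstack([np.hstack([cv2.resize(f,(480,300)),np.zeros((300,320,3),np.uint8)]),np.hstack([cv2.resize(g,(480,300)),cv2.resize(s,(320,300))])])[...,::-1])
st=arm.observe();print(st["ft_force"],st["wrist_torque"],proj(cam("side"),[[.55,-.1213,.085],[.55,-.1293,.085],[.55,-.1213,.093]]))
E
```

```text
[0.04554188 1.28324507 2.49619306] [ 0.20612787 -0.19933621  0.02378597] [[303.80685181 262.00401774]
 [304.36305722 265.39006683]
 [303.74067556 259.8928568 ]]
```

View pics/g4.png

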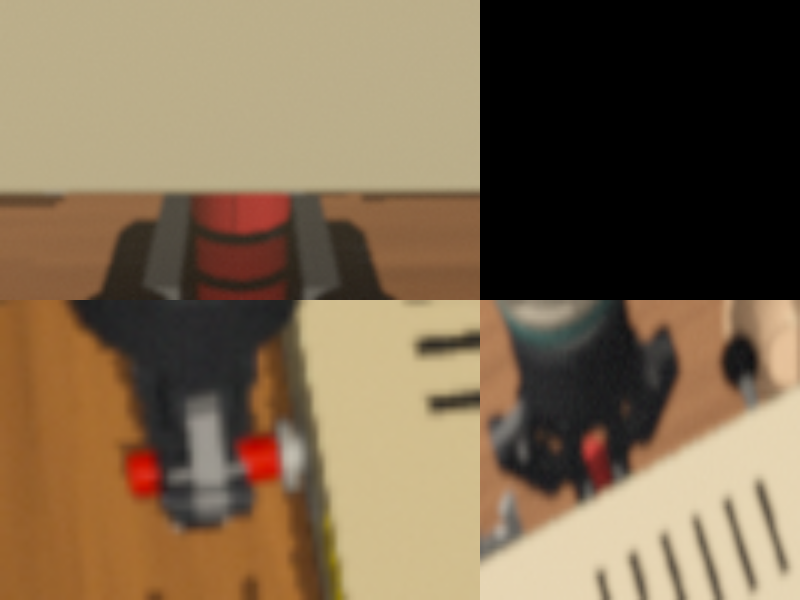

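The handle is well inside the pads: at side (300,262) it has red on both sides, with the tips below its axis. I'll draw the pin straight out.

```bash
python3 drive.py '[0, -0.012, 0, 0, 0, 0, -0.015, 0, 0, 0, 0, -0.015, 0, 0, 0, 0, -0.015, 0, 0, 0, 0, -0.014, 0, 0, 0, 0, 0, 0, 0, 0]' | tail -6
python3 - <<'E'
from h import *
f=arm.grab_frame("side");m=redmask(f);ys,xs=np.nonzero(m[200:330,230:360]);print(xs.min()+230,xs.max()+230,ys.mean()+200,proj(cam("side"),[[.451,-.119,.085],[.501,-.120,.085]]))
E
```

```text
time_s: 6.48
tcp_pos: [0.4739, -0.1195, 0.035]
ee_rot: [-3.141, 0.044, 0.003]
ft_force: [-0.6, -0.1, -1.1]
width: 0.0141
grasp_force: 58.3
255 279 265.98823529411766 [[254.55840867 267.58921737]
 [279.54617974 264.6983925 ]]
```

The pin followed, with its handle at side x 255–279 as predicted. Next I'll lift it, carry it right and stop above the keeper.

```bash
python3 drive.py '[0, 0, 0, -0.024, 0, 0, 0, 0.03, 0, 0, 0, 0, 0.03, 0, 0, 0, 0, 0.0205, 0, 0, 0, 0.01, 0, 0, 0, 0, 0, 0, 0, 0, 0, 0, 0, 0, 0]' | tail -6
python3 - <<'E'
from h import *
st=arm.observe();y=-.0233;h=np.array([.5499,-.1213,.0852]);T=st["tcp_pos"]
X=np.array([np.cos(y),np.sin(y),0]);Y=np.array([-np.sin(y),np.cos(y),0])
T0=np.array([.5468,-.1213,.0361]);print("moved",(T-T0)@X,(T-T0)@Y,T-T0)
f=arm.grab_frame("wrist");g=arm.grab_frame("side")[230:340,230:350]
cv2.imwrite("pics/g5.png",np.vstack([f[150:350][...,::-1],cv2.resize(g,(436,400))[...,::-1].copy() if 0 else cv2.copyMakeBorder(cv2.resize(g,(436,400)),0,0,0,204,0)[...,::-1]]))
E
```

```text
time_s: 7.4
tcp_pos: [0.4834, -0.1994, 0.0595]
ee_rot: [-3.141, 0.041, 0.001]
ft_force: [0.5, 0.6, -0.7]
width: 0.0143
grasp_force: 58.4
moved -0.06153619663104998 -0.07953083244656751 [-0.06337239 -0.07807558  0.02338611]
```

View pics/g5.png

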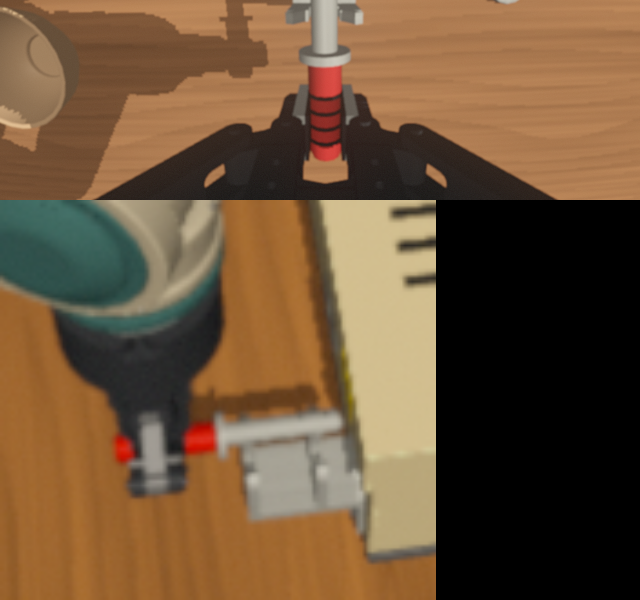

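The pin sits centrally over the keeper: shank at x=324, ears 287–362. In the side view it lies level along both ears with its tip just short of the guard. I'll lower it.

```bash
python3 drive.py '[0, 0, 0, 0.012, 0, 0, 0, 0, 0.012, 0, 0, 0, 0, 0.009, 0, 0, 0, 0, 0.003, 0, 0, 0, 0, 0, 0]' | tail -6
```

```text
time_s: 8.12
tcp_pos: [0.4834, -0.2003, 0.0237]
ee_rot: [3.141, -0.043, 0.0]
ft_force: [0.9, -0.3, -0.8]
width: 0.0139
grasp_force: 58.5
```

```bash
python3 drive.py '[0, 0, 0, 0.0015, 0, 0, 0, 0, 0.0015, 0, 0, 0, 0, 0, 0]' | tail -6
```

```text
time_s: 8.5
tcp_pos: [0.4837, -0.2005, 0.0218]
ee_rot: [3.141, -0.043, 0.002]
ft_force: [-4.7, 1.3, 6.8]
width: 0.0139
grasp_force: 59.1
```

```bash
python3 drive.py '[0.04, 0, 0, 0, 0, 0.05, 0, 0, 0, 0, 0.05, 0, 0, 0, 0, 0.05, 0, 0, -0.03, 0, 0.05, 0, 0, -0.05, 0, 0.05, 0, 0, -0.05, 0, 0.05, 0, 0, 0, 0]' | tail -6
python3 - <<'E'
from h import *
st=arm.observe();d,w=cam("side"),cam("wrist",st)
X=np.array([np.cos(-.0233),np.sin(-.0233),0]);h=np.array([.4867,-.2013,.071])
print(proj(d,[h-.024*X,h,h+.028*X]),proj(w,[h-.024*X,h,h+.028*X]))
f=arm.grab_frame("side");m=redmask(f);ys,xs=np.nonzero(m[200:340,230:360]);print("side",xs.min()+230,xs.max()+230,xs.mean()+230,ys.mean()+200)
f=arm.grab_frame("wrist").astype(int);m=(f[...,0]>70)&(f[...,1]<.5*f[...,0])&(f[...,2]<.5*f[...,0]);n,l,s,c=cv2.connectedComponentsWithStats(m.astype(np.uint8));o=s[1:,4].argsort()[::-1][:3]+1;print(s[o],c[o])
cv2.imwrite("pics/w6.png",f[...,::-1])
E
```

```text
time_s: 9.38
tcp_pos: [0.4854, -0.2012, 0.1556]
ee_rot: [3.137, -0.043, 0.013]
ft_force: [0.5, -0.2, -0.6]
width: 0.05
grasp_force: 0.0
[[264.3598419  307.3658603 ]
 [276.94650503 305.8400363 ]
 [291.55220573 304.05577397]] [[324.84724122 218.35113901]
 [324.76160581 194.17292355]
 [324.65674973 164.49405682]]
side 264 289 276.487922705314 305.6376811594203
[[318 169  16  53 804]] [[325.61069652 194.22263682]][ WARN:0@1.090] global loadsave.cpp:1063 imwrite_ Unsupported depth image for selected encoder is fallbacked to CV_8U.
```

The pin is seated: both views match the predicted spot to within a pixel. Now on to the knob.

```bash
python3 drive.py '[0.055, 0.0146, -0.0472, 0, 0, 0.055, 0.0146, -0.0472, 0, 0, 0.055, 0.0146, -0.0472, 0, 0, 0.055, 0.0146, -0.047, 0, 0, 0.055, 0, 0, 0, 0, 0.055, 0, 0, 0, 0]' | tail -6
python3 - <<'E'
from h import *
st=arm.observe();print(tool(st,[.5482,-.014,.0]))
E
```

```text
time_s: 10.22
tcp_pos: [0.5461, -0.0135, 0.1491]
ee_rot: [3.141, -0.043, -0.004]
ft_force: [-0.9, 0.1, -0.3]
width: 0.055
grasp_force: 0.0
[0.00255562 0.00034946 0.14904679]
```

```bash
python3 drive.py '[0.055, 0.002, 0, 0.03, 0, 0.055, 0, 0, 0.03, 0, 0.055, 0, 0, 0.018, 0, 0.055, 0, 0, 0.008, 0, 0.055, 0, 0, 0, 0, 0.055, 0, 0, 0, 0]' | tail -6
python3 drive.py '[0.0, 0, 0, 0, 0, 0, 0, 0, 0, 0, 0, 0, 0, 0, 0, 0, 0, 0, 0, 0, 0, 0, 0, 0, 0]' | tail -6
```

```text
time_s: 10.98
tcp_pos: [0.5496, -0.0135, 0.0659]
ee_rot: [3.141, -0.043, 0.003]
ft_force: [-0.4, 0.2, 1.0]
width: 0.0549
grasp_force: 0.0
time_s: 11.6
tcp_pos: [0.5493, -0.0154, 0.066]
ee_rot: [3.137, -0.044, 0.002]
ft_force: [-1.7, -8.6, 4.1]
width: 0.0248
grasp_force: 58.5
```

The grip is slightly high and off-centre (width 24.8 mm, 8.6 N sideways). I'll re-grip lower and 3 mm to the right.

```bash
python3 drive.py '[0.055, 0, 0, 0, 0, 0.055, 0, 0, 0, 0, 0.055, 0, 0.003, 0.004, 0, 0.055, 0, 0, 0.004, 0, 0.055, 0, 0, 0, 0]' | tail -6
python3 drive.py '[0.0, 0, 0, 0, 0, 0, 0, 0, 0, 0, 0, 0, 0, 0, 0, 0, 0, 0, 0, 0, 0, 0, 0, 0, 0]' | tail -6
```

```text
time_s: 12.22
tcp_pos: [0.5484, -0.0163, 0.056]
ee_rot: [-3.141, 0.043, 0.002]
ft_force: [0.1, 0.1, -0.0]
width: 0.0551
grasp_force: 0.0
time_s: 12.85
tcp_pos: [0.5489, -0.0152, 0.0571]
ee_rot: [-3.14, 0.042, -0.001]
ft_force: [-0.4, 5.3, 2.1]
width: 0.0254
grasp_force: 58.6
```

Good hold. I'll raise the lid along the arc in 5° steps.

```bash
python3 drive.py '[0, 0.0012, 0, -0.0152, 0, 0, 0.0025, 0, -0.0151, 0, 0, 0.0038, 0, -0.0148, 0, 0, 0.0051, 0, -0.0144, 0, 0, 0, 0, 0, 0]' | tail -6; python3 drive.py '[0, 0.0063, 0, -0.0139, 0, 0, 0.0075, 0, -0.0133, 0, 0, 0.0087, 0, -0.0126, 0, 0, 0.0097, 0, -0.0118, 0, 0, 0, 0, 0, 0]' | tail -6
```

```text
time_s: 13.48
tcp_pos: [0.5612, -0.0155, 0.1165]
ee_rot: [-3.14, 0.041, 0.001]
ft_force: [-1.7, 5.0, -3.5]
width: 0.0256
grasp_force: 59.1
time_s: 14.1
tcp_pos: [0.5937, -0.0163, 0.1675]
ee_rot: [-3.14, 0.04, 0.001]
ft_force: [-1.8, 5.0, -3.0]
width: 0.0253
grasp_force: 60.0
```

```bash
python3 drive.py '[0, 0.0107, 0, -0.0109, 0, 0, 0.0116, 0, -0.0099, 0, 0, 0.0124, 0, -0.0089, 0, 0, 0.0132, 0, -0.0078, 0, 0, 0, 0, 0, 0, 0, 0, 0, 0, 0]' | tail -6
python3 - <<'E'
from h import *
from scipy.optimize import minimize_scalar
T=arm.observe()["tcp_pos"];T0=np.array([.5489,-.0152,.0571]);X=np.array([np.cos(.0233),-np.sin(.0233),0])
dx,dz=(T-T0)@X*1e3,(T-T0)[2]*1e3;print(dx,dz,np.degrees(np.arctan2(6+dz,175-dx)-np.arctan2(6,175)),np.hypot(6+dz,175-dx))
s,d=cam("scene"),cam("side")
for n in("scene","side"):
    f=arm.grab_frame(n);cv2.imwrite(f"pics/{n}9.png",f[...,::-1])
    if n=="side":
        m=redmask(f);ys,xs=np.nonzero(m[240:340,230:360]);print("pin",xs.min()+230,xs.max()+230,ys.mean()+240)
E
```

```text
time_s: 14.85
tcp_pos: [0.641, -0.0174, 0.205]
ee_rot: [-3.14, 0.04, 0.003]
ft_force: [-2.0, 5.4, 0.7]
width: 0.0253
grasp_force: 61.4
92.11773657997448 147.89766346418222 59.73146230655192 174.7969118988124
pin 264 289 305.61650485436894
```

```bash
python3 drive.py '[0, 0.0005, 0, -0.0004, 0, 0, 0, 0, 0, 0, 0, 0, 0, 0, 0]' | tail -6; python3 -c "
from rig import arm
print(arm.close_job())"
```

```text
time_s: 15.32
tcp_pos: [0.6413, -0.0174, 0.2052]
ee_rot: [-3.14, 0.04, 0.003]
ft_force: [-1.6, 5.9, -0.2]
width: 0.0258
grasp_force: 61.4
the job is handed in; nothing more can be done
None
```

The job is handed in: the pin is lying free in the keeper, and the arm is holding the lid open at about 60° (59.7° worked out from the tool's travel just before a last sub-millimetre nudge). The bowl, wax jar and spanner were never approached, though I did not re-check them in a final picture.

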